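# Set the air regulator for the carving hammer to 3 bar

## Robot

A 6-joint arm with a two-finger parallel gripper is mounted at the origin on the work surface. World frame = base frame: x ahead of the robot, y to its left, z up, the work surface at z = 0. Lengths are in m, angles in degrees, forces in N, time in s.
With the tool pointing down it reaches from about 0.25 to 0.85 m from the base axis. Payload 12.5 kg.
Tool frame: the origin (TCP) lies midway between the tips of the shut fingers; the grasp point (between the pads) lies 19 mm behind it; x points along the fingers, z is the direction in which the jaws open and shut, and the axes are right-handed (so a half turn about x gives the same grasp; the last joint's range is limited). The gripper opens to 93 mm and grips with 3 to 60 N. Pads are 15 mm wide; open, the fingers measure 128 mm over their backs; the gripper's body (75 mm by 188 mm) begins 65 mm behind the grasp point.
Start: joints at [69.752, 20.094, 94.641, -0, 65.266, -4.847], TCP at [0.146, 0.53, 0.219] pointing down, gripper open.
Joint ranges: [-157.81, 157.81], [-45, 120.19], [0.68, 151.7], [-89.99, 269.99], [4.06, 180], [-164.3, 164.3]. Speed limits (degrees/s): [127.2, 127.2, 159.86, 180, 180, 180].

## Interface

Orientations are given as a 3x3 rotation matrix whose columns are the frame's x, y, z axes.
In Python, from workcell import sense, imaging, arm gives the robot as it stands.
- The arm moves only by the tool move_arm, never from a script. Its argument "series" is a list of rows, each an object of numbers: "tx", "ty", "tz": the shift along the world's x, y, z in m; "wx", "wy", "wz": the turn, a rotation vector about the world's x, y, z in units of 8 degrees (1.0 is 8 degrees); "grip": the finger opening in m, from 0 to 0.093. In form: [{"tx": .., "ty": .., "tz": .., "wx": .., "wy": .., "wz": .., "grip": ..}, ...]. A call has 1 to 8 rows; each row shifts and turns the commanded pose from where the row before left it; what a row does not reach is not made up. A row lasts 1/10 s, in which the tool goes at most 50 mm and 8.59 degrees, less where a joint would pass 70% of its speed; a pose out of reach is approached as far as the arm can. A call is refused whole if a number of a shift passes 0.05 or a number of a turn 1, either way. A call with a gripper value outside its range is refused whole. The fingers move at their own pace and stop on an object; "newtons" is the grip in N (left out, the last holds). Time passes only in rows, so rows that do not move let the fingers close. It gives the time, the measured TCP pose, the force and the opening at its end, in the units of the state.
- sense(): the state, without advancing time (a new reading comes with each control period).
- imaging.camera(name): name is "scene" or "top" or "wrist"; returns a dict with "color" (480x640x3 uint8, blue, green, red), "intrinsics" (3x3 intrinsics, pixels), "rvec" (rotation vector, rad) and "tvec" (3), from world to camera coordinates, as OpenCV has them. Camera axes: x right, y down, z forward; pixel columns grow to the right and rows downward; lengths in m; the calibration is good to about 2 mm. A picture is of the moment at which its call begins. There is no depth.
- arm.sign_off(): hands the job in, once; it reports no verdict.
The state is a dict: "time_s": time; "joint_pos": joint angles; "qd": joint speeds; "effort": joint torques, N m; "eef_pos": TCP position; "eef_rot": TCP orientation; "ft_force": force on the tool from outside, world axes, zero at the start; "torque": the same for the moment, N m; "gripper_width": finger opening in m.
Only numpy, scipy, OpenCV 4.12 (cv2) and the standard library are available. Lean on these libraries where they do the work, as an engineer would, in place of code of your own. Each camera call takes 0.05 s, during which the arm holds its last target.

## Task

The carving hammer's air is still set for roughing out: bring the regulator down to 3 bar for the fine work. Pull the black scale sleeve up to unlock it, click it round until the 3 stands at the red pointer, push it fully home again so that it is locked, and let go. The sleeve is a thin plastic moulding, so grip and press it gently, and leave the tools and the little carving around it where they are.

Things in the scene. Friction and masses are not known exactly. Their poses are not given: they have to be found in the camera images.
- regulator: compressed-air filter-regulator on a steel stand, bolted to the bench. Origin on the bench, below the sleeve's upright axis; x axis towards the round pressure gauge (69 mm out) and red pointer, y axis towards the supply pipe (96 mm out); brass coupling 99 mm out on -y. Base plate 150 x 120 mm, aluminium body up to 172 mm, above it the black sleeve. Nothing stands beside or above the sleeve
- sleeve_grip (a point): middle of the black sleeve's ribbed grip, on its upright axis, 227 mm above the bench when locked. Grip: cylinder, 50 mm diameter, 201 to 250 mm up; below it a bevelled skirt, 74 mm diameter, with white numerals 0 to 8 (anticlockwise from above); a white line on the flat top points to the 0. Thin plastic: spoiled if the forces on it sum to over 110 N (55 N on each of two fingers)
- index (a point): tip of the fixed red pointer on the gauge side, 42 mm from the sleeve's axis and 190 mm above the bench; the numeral next to it is the set pressure
- sleeve (a joint): angle of the scale sleeve, rad: 0 at numeral 0, growing clockwise seen from above, 0.698 for each whole number, so 2.094 at 3; stops at 0 and 8 (5.585). Clicks every half number (0.349 rad); about 0.15 N m pulls it over a click; let go, it settles in the nearest one. Turns only while pulled up. Starts between 5.5 and 8. The red gauge needle follows it
- lift (a joint): how far the sleeve is pulled up, m: 0 home and locked, 0.008 at the upper stop; free to turn above 0.005, where an orange band shows under the skirt. It stays at the height where it is left; about 6 N pull it up and 4 N push it down. It goes home only while it stands in a click
- mallet_center (a point): yellow nylon mallet lying on the bench, head 90 mm wide, 210 mm long; the point is at its middle
- air_hammer_center (a point): steel pneumatic carving hammer lying on the bench, 42 mm diameter, 180 mm long; the point is at its middle
- maquette_center (a point): small twisted limestone carving standing on its 85 mm square foot, 150 mm tall; the point is half-way up

How it is judged (in metres and radians):
On the way, in this order (a step that is already met when the one before it is completed fails the run):
1. the sleeve is pulled up and unlocked (value of joint lift above 0.005 m), for 0.1 s.
2. the sleeve is clicked round to 3 (value of joint sleeve between 1.99 and 2.2 rad), for 0.2 s.
At the end, for the whole second after the job is handed in: the sleeve stands at 3 (within 0.1 rad, so in the click of 3), is pushed down to within 1.5 mm of home, and is released; nothing around it has been disturbed (all of step 2 and value of joint lift below 0.0015 m and contact force between the fingers and regulator below 0.1 N); the robot touches nothing.
It fails at once if the plastic sleeve is squeezed or pressed with more than 110 N in all (about 55 N on each finger) (contact force between the fingers and regulator above 110 N).
It fails at once if the mallet is shifted by more than 30 mm (distance of mallet_center from where it was at the start of the episode above 0.03 m).
It fails at once if the carving hammer is shifted by more than 30 mm (distance of air_hammer_center from where it was at the start of the episode above 0.03 m).
It fails at once if the carving is shifted or tipped by more than 20 mm (distance of maquette_center from where it was at the start of the episode above 0.02 m).
It also fails if it takes over 64 s, if anything falls off the work surface, if the arm or the gripper's body presses on something with over 40 N, if the wrist force passes 120 N, or if a joint passes its speed limit or range.

## Working session

There is one attempt and no reset: what is moved stays moved. The work goes in short steps, Python scripts to look and compute and a tool call to move; the robot and the scene stay as the last step left them, time stands still between calls to the robot, and variables do not carry over. Pictures are saved under pics/ and viewed, and the job is handed in when it is done.

Besides the shell and the picture viewer there is one more tool, called after ">>>" as name(argument=value, ...), one argument or row to a line, values as JSON. move_arm: Moves the arm, as the interface text tells. Its arguments: {"type":"object","properties":{"series":{"type":"array"},"newtons":{"type":"number"}},"required":["series"]}

```bash
mkdir -p pics
python3 - <<'E'
from workcell import sense, imaging, arm
import cv2
s=sense();print(s)
for n in("scene","top","wrist"):
    c=imaging.camera(n);cv2.imwrite(f"pics/{n}0.png",c["color"]);print(n,c["intrinsics"],c["rvec"],c["tvec"])
E
```

```text
{'time_s': 0.0, 'joint_pos': array([ 6.97522847e+01,  2.01253106e+01,  9.46756379e+01, -7.10803925e-04,
        6.52665623e+01, -4.84803574e+00]), 'qd': array([-0.01684497, -0.06770775, -0.11974973,  0.0009404 , -0.01735252,
       -0.00099496]), 'effort': array([-4.83978238e-04, -4.97316134e+01, -2.85258365e+01,  6.98494585e-02,
        2.56629882e-02, -1.55392722e-04]), 'eef_pos': array([0.14592079, 0.52993728, 0.21810084]), 'eef_rot': array([[-3.97208843e-04, -9.64098252e-01,  2.65545481e-01],
       [-1.10937233e-03,  2.65545764e-01,  9.64097618e-01],
       [-9.99999306e-01,  8.83592900e-05, -1.17502105e-03]]), 'ft_force': array([-0.17273169,  0.48099853, -0.72824829]), 'torque': array([0.00971942, 0.01339892, 0.00560648]), 'gripper_width': 0.09317327038217363}
scene [[526.57816586   0.         322.93616927]
 [  0.         526.57816586 238.2453062 ]
 [  0.           0.           1.        ]] [ 1.5763729   1.71418898 -0.90872376] [ 0.08119962 -0.17278329  1.46323261]
top [[509.71454642   0.         322.61136137]
 [  0.         509.71454642 244.06332925]
 [  0.           0.           1.        ]] [ 2.16986574 -2.17297748  0.11695374] [-0.04020963  0.50282     1.34834484]
wrist [[343.3724968    0.         318.39112789]
 [  0.         343.3724968  239.65523474]
 [  0.           0.           1.        ]] [-2.32538138 -1.76882432 -0.235391  ] [-0.55039579 -0.03002039  0.38887844]
```

View pics/scene0.png

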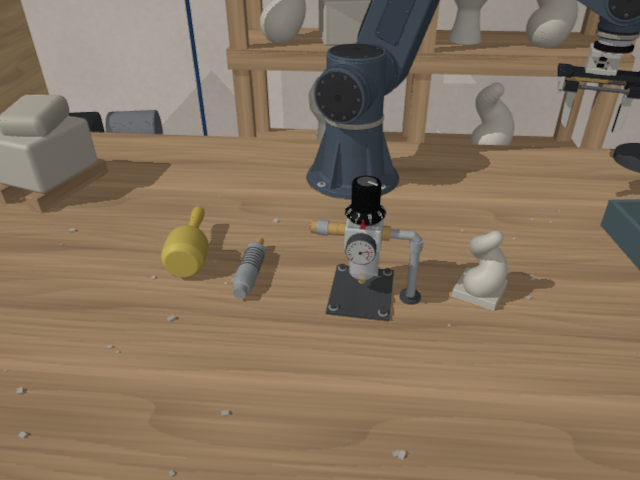

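View pics/top0.png

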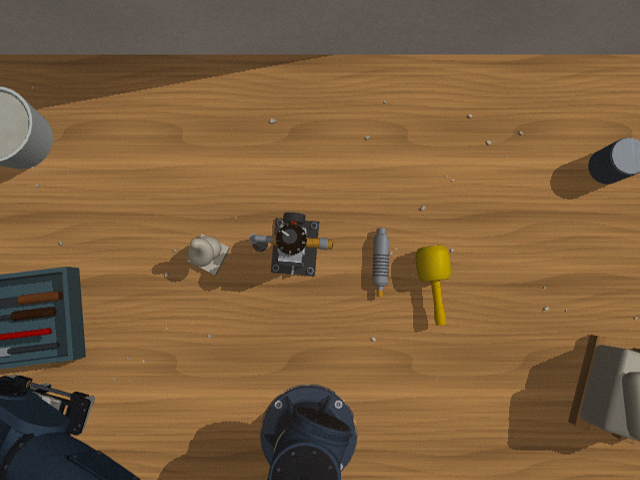

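View pics/wrist0.png

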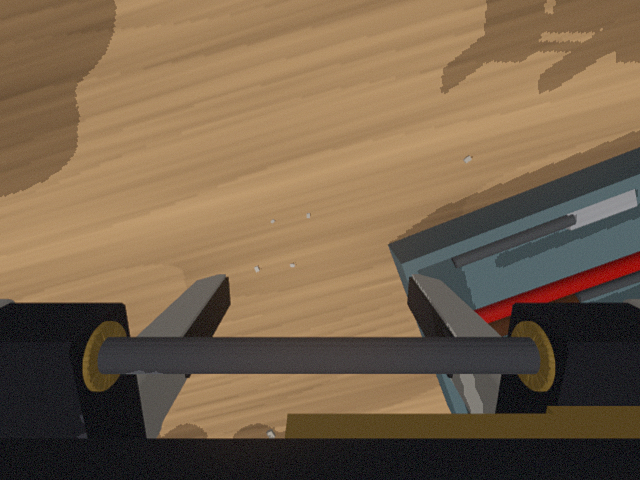

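The pictures show the regulator near the centre: the sleeve is at about top (291,237) and scene (366,200). Its gauge faces away from the robot (+x). I'll zoom in.

Run:
```python
import cv2
a=cv2.imread("pics/top0.png")[190:290,240:345];cv2.imwrite("pics/topz.png",cv2.resize(a,None,fx=6,fy=6,interpolation=cv2.INTER_CUBIC)[:600])
a=cv2.imread("pics/scene0.png")[170:330,300:440];cv2.imwrite("pics/scenez.png",cv2.resize(a,None,fx=3.75,fy=3.75,interpolation=cv2.INTER_CUBIC))
```

```text
(no output)
```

View pics/topz.png

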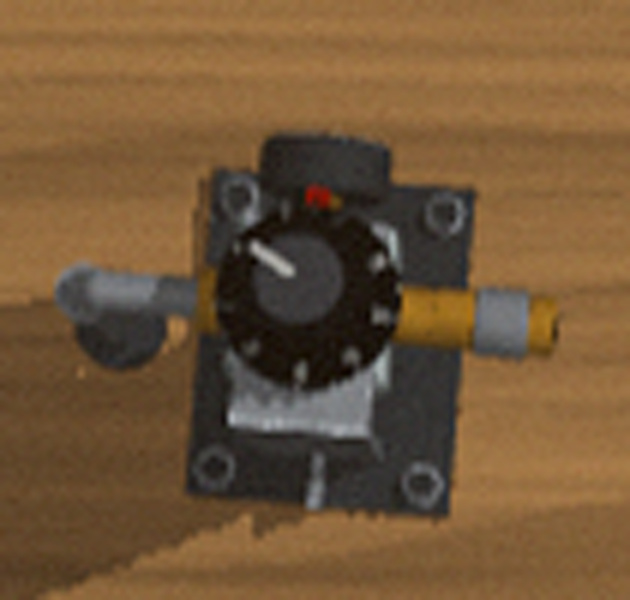

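View pics/scenez.png

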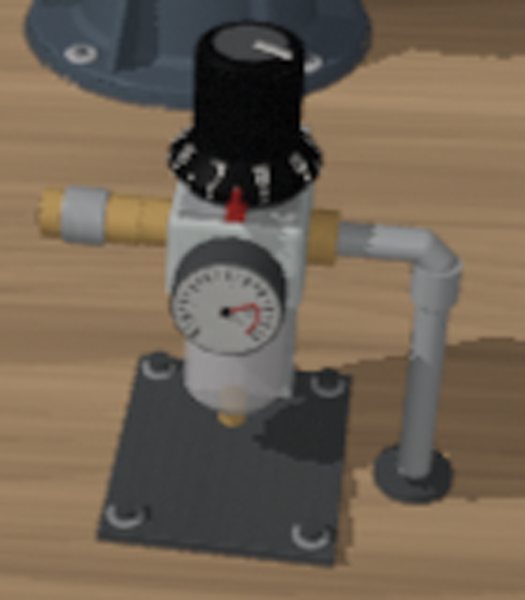

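```bash
cat > h.py <<'E'
import numpy as np,cv2
from workcell import sense, imaging, arm
def ray(c,uv,z):
    R=cv2.Rodrigues(np.array(c["rvec"]))[0];t=np.array(c["tvec"]).ravel()
    p=cv2.undistortPoints(np.array([[uv]],float),np.array(c["intrinsics"]),None)[0,0]
    d=R.T@np.array([p[0],p[1],1]);o=-R.T@t
    return o+d*(z-o[2])/d[2]
def proj(c,P): return cv2.projectPoints(np.array(P,float).reshape(-1,3),np.array(c["rvec"]),np.array(c["tvec"]),np.array(c["intrinsics"]),None)[0][:,0]
E
python3 - <<'E'
from h import *
t=imaging.camera("top");s=imaging.camera("scene")
P=ray(t,(289.7,236.7),.25);print(P,ray(s,(366.7,181.5),.25))
print("base plate centre from corners",ray(t,(240+331/6,190+342/6),.006))
th=np.linspace(0,2*np.pi,60)
for nm,c,(x0,x1,y0,y1) in(("top",t,(240,345,190,290)),("scene",s,(300,440,170,330))):
    k=6 if nm=="top" else 3.75
    im=cv2.resize(c["color"][y0:y1,x0:x1],None,fx=k,fy=k,interpolation=cv2.INTER_CUBIC)
    for r,z in((.025,.25),(.025,.201),(.037,.187)):
        q=proj(c,np.c_[P[0]+r*np.cos(th),P[1]+r*np.sin(th),0*th+z])
        cv2.polylines(im,[(((q-[x0,y0])+.5)*k).astype(np.int32)],1,(0,255,0),1)
    cv2.imwrite(f"pics/ov_{nm}.png",im)
E
```

```text
[0.49654624 0.03452753 0.25      ] [0.49834275 0.03741108 0.25      ]
base plate centre from corners [0.49681796 0.03397536 0.006     ]
```

View pics/ov_top.png

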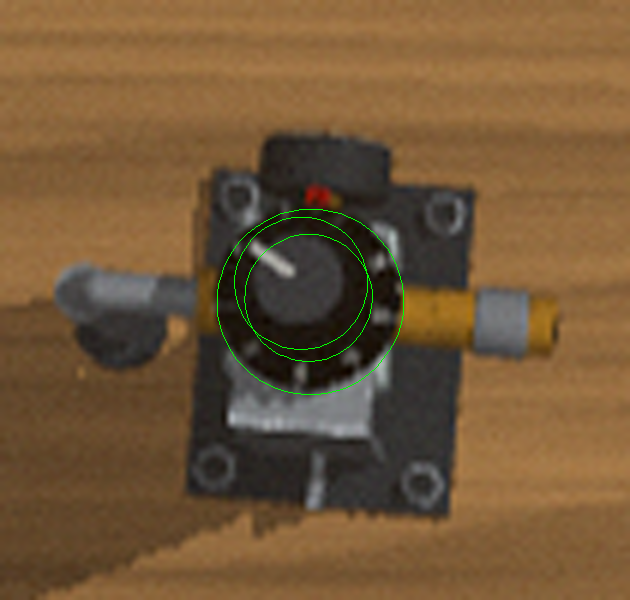

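View pics/ov_scene.png

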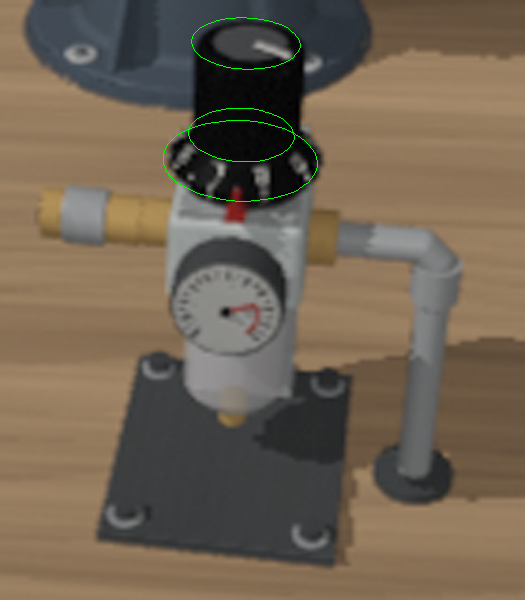

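Both views put the sleeve axis at about (0.498, 0.036), and the setting reads 7.5, with the pointer between 7 and 8. Reaching 3 takes a 180° anticlockwise turn. I'll start the grasp with the wrist wound the other way so it can make the turn in one go.

>>> move_arm(
  series=[
    {"tz": 0.04,"grip": 0.093},
    {"tz": 0.045,"wz": -0.5},
    {"tx": 0.025,"ty": -0.035,"wz": -1},
    {"tx": 0.025,"ty": -0.035,"wz": -1},
    {"tx": 0.025,"ty": -0.035,"wz": -1},
    {"tx": 0.025,"ty": -0.035,"wz": -1},
    {"tx": 0.025,"ty": -0.035,"wz": -1},
    {"tx": 0.025,"ty": -0.035,"wz": -1},
  ],
  newtons=25,
)

```text
$.series[0]: bad value
```

```bash
python3 -c "
from h import *
s=sense();print(s['joint_pos'],s['eef_pos'],s['eef_rot'])"
```

```text
[ 6.97520979e+01  2.01081211e+01  9.46560477e+01 -8.88873815e-04
  6.52668467e+01 -4.84718444e+00] [0.14598591 0.53010639 0.21839517] [[-1.74122427e-04 -9.64093800e-01  2.65561885e-01]
 [-5.12747370e-04  2.65561941e-01  9.64093664e-01]
 [-9.99999853e-01  3.17041707e-05 -5.40576850e-04]]
```

>>> move_arm(
  series=[
    {"tx": 0,"ty": 0,"tz": 0.04,"wx": 0,"wy": 0,"wz": 0,"grip": 0.093},
    {"tx": 0,"ty": 0,"tz": 0.045,"wx": 0,"wy": 0,"wz": -0.5,"grip": 0.093},
    {"tx": 0.025,"ty": -0.035,"tz": 0,"wx": 0,"wy": 0,"wz": -1,"grip": 0.093},
    {"tx": 0.025,"ty": -0.035,"tz": 0,"wx": 0,"wy": 0,"wz": -1,"grip": 0.093},
    {"tx": 0.025,"ty": -0.035,"tz": 0,"wx": 0,"wy": 0,"wz": -1,"grip": 0.093},
    {"tx": 0.025,"ty": -0.035,"tz": 0,"wx": 0,"wy": 0,"wz": -1,"grip": 0.093},
    {"tx": 0.025,"ty": -0.035,"tz": 0,"wx": 0,"wy": 0,"wz": -1,"grip": 0.093},
    {"tx": 0.025,"ty": -0.035,"tz": 0,"wx": 0,"wy": 0,"wz": -1,"grip": 0.093},
  ],
  newtons=25,
)

```text
time_s: 1.05
eef_pos: [0.2966, 0.3187, 0.3037]
eef_rot: [[0.0, -0.379, 0.925], [0.0, 0.925, 0.379], [-1.0, 0.0, 0.0]]
ft_force: [0.4, 0.9, 0.3]
gripper_width: 0.093
```

```bash
python3 -c "
from h import *
s=sense();print(s['joint_pos'],s['eef_pos'],s['eef_rot'])"
```

```text
[ 4.09253403e+01  2.93085402e+00  1.03674427e+02 -1.78364610e-03
  7.33820591e+01  1.86393250e+01] [0.29661919 0.3187018  0.30368991] [[ 1.86487755e-04 -3.79238563e-01  9.25298912e-01]
 [ 1.22204371e-04  9.25298930e-01  3.79238546e-01]
 [-9.99999975e-01  4.23522271e-05  2.18901530e-04]]
```

>>> move_arm(
  series=[
    {"tx": 0.025,"ty": -0.035,"tz": 0,"wx": 0,"wy": 0,"wz": -1,"grip": 0.093},
    {"tx": 0.025,"ty": -0.035,"tz": 0,"wx": 0,"wy": 0,"wz": -1,"grip": 0.093},
    {"tx": 0.025,"ty": -0.035,"tz": 0,"wx": 0,"wy": 0,"wz": -1,"grip": 0.093},
    {"tx": 0.025,"ty": -0.035,"tz": 0,"wx": 0,"wy": 0,"wz": -1,"grip": 0.093},
    {"tx": 0.025,"ty": -0.035,"tz": 0,"wx": 0,"wy": 0,"wz": -1,"grip": 0.093},
    {"tx": 0.025,"ty": -0.035,"tz": 0,"wx": 0,"wy": 0,"wz": -1,"grip": 0.093},
    {"tx": 0.025,"ty": -0.035,"tz": 0,"wx": 0,"wy": 0,"wz": -1,"grip": 0.093},
    {"tx": 0.025,"ty": -0.035,"tz": 0,"wx": 0,"wy": 0,"wz": -1,"grip": 0.093},
  ],
)

```text
time_s: 1.85
eef_pos: [0.4968, 0.0385, 0.3037]
eef_rot: [[0.0, 0.666, 0.746], [0.0, 0.746, -0.666], [-1.0, 0.0, 0.0]]
ft_force: [0.4, 0.1, -0.3]
gripper_width: 0.0933
```

>>> move_arm(
  series=[
    {"tx": 0,"ty": 0,"tz": 0,"wx": 0,"wy": 0,"wz": -1,"grip": 0.093},
    {"tx": 0,"ty": 0,"tz": 0,"wx": 0,"wy": 0,"wz": -1,"grip": 0.093},
    {"tx": 0,"ty": 0,"tz": 0,"wx": 0,"wy": 0,"wz": -1,"grip": 0.093},
    {"tx": 0,"ty": 0,"tz": 0,"wx": 0,"wy": 0,"wz": -1,"grip": 0.093},
    {"tx": 0,"ty": 0,"tz": 0,"wx": 0,"wy": 0,"wz": -1,"grip": 0.093},
    {"tx": 0,"ty": 0,"tz": 0,"wx": 0,"wy": 0,"wz": -1,"grip": 0.093},
    {"tx": 0,"ty": 0,"tz": 0,"wx": 0,"wy": 0,"wz": 0,"grip": 0.093},
    {"tx": 0,"ty": 0,"tz": 0,"wx": 0,"wy": 0,"wz": 0,"grip": 0.093},
  ],
)

```text
time_s: 2.65
eef_pos: [0.496, 0.0403, 0.3036]
eef_rot: [[-0.0, 1.0, 0.015], [0.0, 0.015, -1.0], [-1.0, -0.0, -0.0]]
ft_force: [0.4, 0.4, 0.4]
gripper_width: 0.093
```

Run:
```python
from h import *
s=sense();print(s['joint_pos'],s['eef_pos'],s['eef_rot'][:,2],s['ft_force'])
c=imaging.camera("wrist")
th=np.linspace(0,2*np.pi,60);im=c["color"].copy()
for (x,y),col in(((.498,.036),(0,255,0)),):
  for r,z in((.025,.25),(.037,.187)):
    q=proj(c,np.c_[x+r*np.cos(th),y+r*np.sin(th),0*th+z]);cv2.polylines(im,[q.astype(np.int32)],1,col,1)
cv2.imwrite("pics/w1.png",im)
```

```text
[-7.21190334e-01  1.00389531e+01  9.56299584e+01  1.02145786e-04
  7.43409869e+01  8.84404337e+01] [0.49598158 0.04026084 0.30355449] [ 1.46314171e-02 -9.99892955e-01 -6.41780800e-06] [0.40200114 0.44489229 0.44681392]
```

View pics/w1.png

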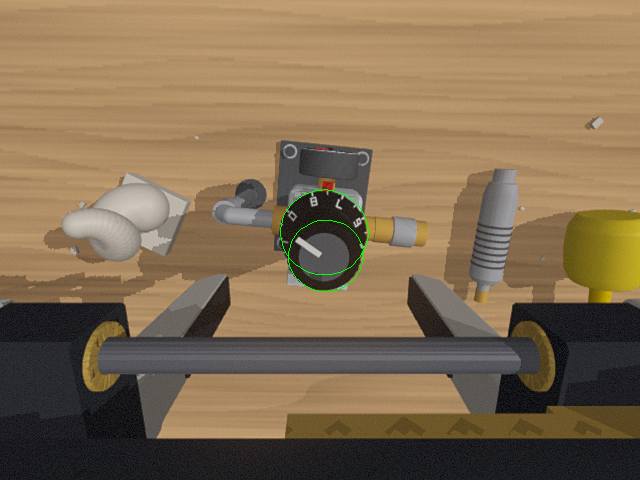

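The circles projected from (0.498, 0.036) match the sleeve in the wrist view, with the skirt centred at about (324,240). The pointer sits between 8 and 7, so the setting is 7.5. I'll centre the gripper and descend.

>>> move_arm(
  series=[
    {"tx": 0.002,"ty": -0.0043,"tz": 0,"wx": 0,"wy": 0,"wz": 0,"grip": 0.093},
    {"tx": 0,"ty": 0,"tz": -0.02,"wx": 0,"wy": 0,"wz": 0,"grip": 0.093},
    {"tx": 0,"ty": 0,"tz": -0.02,"wx": 0,"wy": 0,"wz": 0,"grip": 0.093},
    {"tx": 0,"ty": 0,"tz": -0.02,"wx": 0,"wy": 0,"wz": 0,"grip": 0.093},
    {"tx": 0,"ty": 0,"tz": -0.02,"wx": 0,"wy": 0,"wz": 0,"grip": 0.093},
    {"tx": 0,"ty": 0,"tz": -0.014,"wx": 0,"wy": 0,"wz": 0,"grip": 0.093},
    {"tx": 0,"ty": 0,"tz": 0,"wx": 0,"wy": 0,"wz": 0,"grip": 0.093},
    {"tx": 0,"ty": 0,"tz": 0,"wx": 0,"wy": 0,"wz": 0,"grip": 0.093},
  ],
)

```text
time_s: 3.5
eef_pos: [0.4983, 0.0358, 0.21]
eef_rot: [[0.0, 1.0, 0.011], [-0.0, 0.011, -1.0], [-1.0, 0.0, 0.0]]
ft_force: [0.0, -0.2, -0.2]
gripper_width: 0.0932
```

Run:
```python
from h import *
s=sense();print(s['joint_pos'],s['eef_pos'],s['ft_force'])
c=imaging.camera("wrist");cv2.imwrite("pics/w2.png",c["color"])
c=imaging.camera("scene");cv2.imwrite("pics/s2.png",cv2.resize(c["color"][130:300,280:460],None,fx=3.5,fy=3.5))
```

```text
[-1.23367280e+00  1.54143616e+01  1.02491488e+02 -7.49211819e-04
  6.20846736e+01  8.81202289e+01] [0.49829819 0.03577673 0.21004775] [ 0.00979109 -0.15590916 -0.19074203]
```

View pics/w2.png

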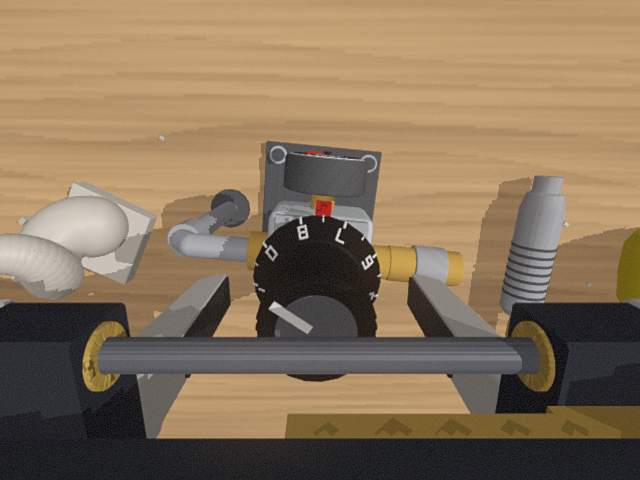

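View pics/s2.png

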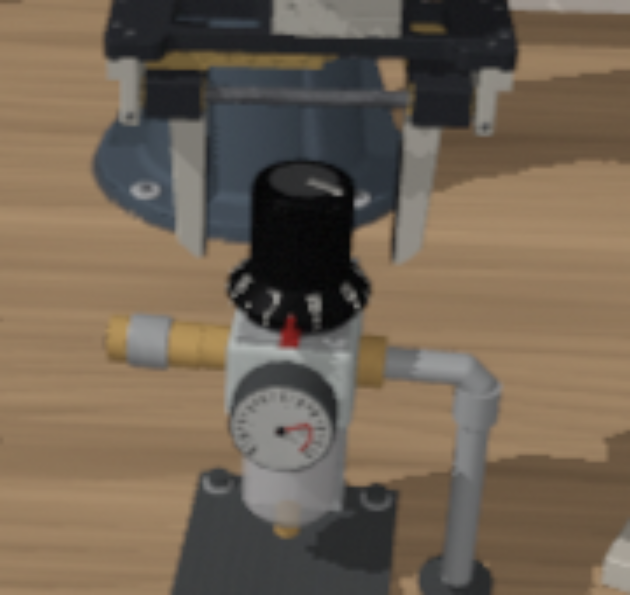

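The fingers straddle the sleeve with even gaps: finger tips at u=230 and 410, sleeve centre at about 317. Closing gently.

>>> move_arm(
  series=[
    {"tx": 0,"ty": 0,"tz": 0,"wx": 0,"wy": 0,"wz": 0,"grip": 0.06},
    {"tx": 0,"ty": 0,"tz": 0,"wx": 0,"wy": 0,"wz": 0,"grip": 0.055},
    {"tx": 0,"ty": 0,"tz": 0,"wx": 0,"wy": 0,"wz": 0,"grip": 0.052},
    {"tx": 0,"ty": 0,"tz": 0,"wx": 0,"wy": 0,"wz": 0,"grip": 0.05},
    {"tx": 0,"ty": 0,"tz": 0,"wx": 0,"wy": 0,"wz": 0,"grip": 0.045},
    {"tx": 0,"ty": 0,"tz": 0,"wx": 0,"wy": 0,"wz": 0,"grip": 0.04},
    {"tx": 0,"ty": 0,"tz": 0,"wx": 0,"wy": 0,"wz": 0,"grip": 0.04},
    {"tx": 0,"ty": 0,"tz": 0,"wx": 0,"wy": 0,"wz": 0,"grip": 0.04},
  ],
  newtons=25,
)

```text
time_s: 4.4
eef_pos: [0.4982, 0.0365, 0.2098]
eef_rot: [[0.0, 1.0, 0.01], [0.001, 0.01, -1.0], [-1.0, 0.0, -0.001]]
ft_force: [0.4, 5.4, 2.0]
gripper_width: 0.0494
```

The grip is at 49.4 mm with a small side load (+5.4 N in y). I'll relieve that and lift about 7 mm.

>>> move_arm(
  series=[
    {"tx": 0,"ty": 0.0008,"tz": 0,"wx": 0,"wy": 0,"wz": 0,"grip": 0.04},
    {"tx": 0,"ty": 0,"tz": 0.002,"wx": 0,"wy": 0,"wz": 0,"grip": 0.04},
    {"tx": 0,"ty": 0,"tz": 0.002,"wx": 0,"wy": 0,"wz": 0,"grip": 0.04},
    {"tx": 0,"ty": 0,"tz": 0.002,"wx": 0,"wy": 0,"wz": 0,"grip": 0.04},
    {"tx": 0,"ty": 0,"tz": 0.001,"wx": 0,"wy": 0,"wz": 0,"grip": 0.04},
    {"tx": 0,"ty": 0,"tz": 0,"wx": 0,"wy": 0,"wz": 0,"grip": 0.04},
    {"tx": 0,"ty": 0,"tz": 0,"wx": 0,"wy": 0,"wz": 0,"grip": 0.04},
  ],
)

```text
time_s: 5.1
eef_pos: [0.4981, 0.0366, 0.2168]
eef_rot: [[0.0, 1.0, 0.011], [-0.0, 0.011, -1.0], [-1.0, 0.0, 0.0]]
ft_force: [1.9, -1.3, -3.8]
gripper_width: 0.0497
```

Run:
```python
from h import *
s=sense();print(s['joint_pos'],s['eef_pos'],s['ft_force'])
c=imaging.camera("scene");cv2.imwrite("pics/s3.png",cv2.resize(c["color"][130:300,280:460],None,fx=3.5,fy=3.5))
```

```text
[-1.12872631e+00  1.49447036e+01  1.02074607e+02 -1.45209880e-02
  6.29694330e+01  8.82751883e+01] [0.498067   0.03663317 0.21681393] [ 1.88219693 -1.26440675 -3.75503457]
```

View pics/s3.png

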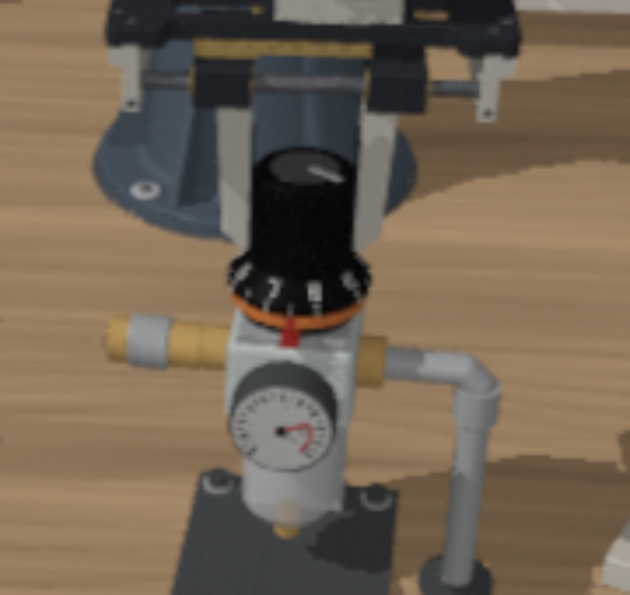

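The orange band shows around (300,320), so the sleeve is unlocked. Now turning anticlockwise and watching the forces.

>>> move_arm(
  series=[
    {"tx": 0,"ty": 0,"tz": 0,"wx": 0,"wy": 0,"wz": 0.5,"grip": 0.04},
    {"tx": 0,"ty": 0,"tz": 0,"wx": 0,"wy": 0,"wz": 0.5,"grip": 0.04},
    {"tx": 0,"ty": 0,"tz": 0,"wx": 0,"wy": 0,"wz": 0.5,"grip": 0.04},
    {"tx": 0,"ty": 0,"tz": 0,"wx": 0,"wy": 0,"wz": 0.5,"grip": 0.04},
    {"tx": 0,"ty": 0,"tz": 0,"wx": 0,"wy": 0,"wz": 0.5,"grip": 0.04},
    {"tx": 0,"ty": 0,"tz": 0,"wx": 0,"wy": 0,"wz": 0.5,"grip": 0.04},
    {"tx": 0,"ty": 0,"tz": 0,"wx": 0,"wy": 0,"wz": 0.5,"grip": 0.04},
    {"tx": 0,"ty": 0,"tz": 0,"wx": 0,"wy": 0,"wz": 0.5,"grip": 0.04},
  ],
)

```text
time_s: 5.95
eef_pos: [0.4979, 0.0372, 0.2168]
eef_rot: [[-0.0, 0.841, 0.541], [0.001, 0.541, -0.841], [-1.0, 0.001, -0.001]]
ft_force: [2.0, 2.9, -2.2]
gripper_width: 0.0498
```

>>> move_arm(
  series=[
    {"tx": 0,"ty": 0,"tz": 0,"wx": 0,"wy": 0,"wz": 0.5,"grip": 0.04},
    {"tx": 0,"ty": 0,"tz": 0,"wx": 0,"wy": 0,"wz": 0.5,"grip": 0.04},
    {"tx": 0,"ty": 0,"tz": 0,"wx": 0,"wy": 0,"wz": 0.5,"grip": 0.04},
    {"tx": 0,"ty": 0,"tz": 0,"wx": 0,"wy": 0,"wz": 0.5,"grip": 0.04},
    {"tx": 0,"ty": 0,"tz": 0,"wx": 0,"wy": 0,"wz": 0.5,"grip": 0.04},
    {"tx": 0,"ty": 0,"tz": 0,"wx": 0,"wy": 0,"wz": 0.5,"grip": 0.04},
    {"tx": 0,"ty": 0,"tz": 0,"wx": 0,"wy": 0,"wz": 0.5,"grip": 0.04},
    {"tx": 0,"ty": 0,"tz": 0,"wx": 0,"wy": 0,"wz": 0.5,"grip": 0.04},
  ],
)

```text
time_s: 6.75
eef_pos: [0.4976, 0.038, 0.2168]
eef_rot: [[-0.001, 0.427, 0.904], [0.003, 0.904, -0.427], [-1.0, 0.002, -0.002]]
ft_force: [-0.4, 10.2, -0.4]
gripper_width: 0.05
```

Run:
```python
from h import *
s=sense();print(s['joint_pos'],s['eef_pos'],s['ft_force'],s['torque'])
c=imaging.camera("scene");cv2.imwrite("pics/s4.png",cv2.resize(c["color"][130:300,280:460],None,fx=3.5,fy=3.5))
```

```text
[ -1.06660807  14.92999965 102.09676968   0.16415797  63.03157171
  24.13307795] [0.4975533  0.0379535  0.21679884] [-0.43885783 10.21912366 -0.35397183] [ 1.51460719  0.30101744 -0.46815948]
```

View pics/s4.png

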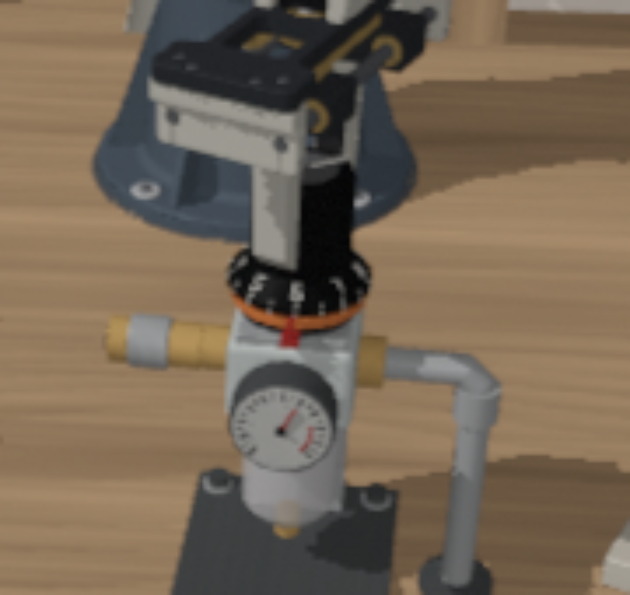

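It's turning with the sleeve and reads about 6. The side load in y has grown to 10 N, so I'll re-centre by +1.5 mm while continuing.

>>> move_arm(
  series=[
    {"tx": 0,"ty": 0.0015,"tz": 0,"wx": 0,"wy": 0,"wz": 0,"grip": 0.04},
    {"tx": 0,"ty": 0,"tz": 0,"wx": 0,"wy": 0,"wz": 0.5,"grip": 0.04},
    {"tx": 0,"ty": 0,"tz": 0,"wx": 0,"wy": 0,"wz": 0.5,"grip": 0.04},
    {"tx": 0,"ty": 0,"tz": 0,"wx": 0,"wy": 0,"wz": 0.5,"grip": 0.04},
    {"tx": 0,"ty": 0,"tz": 0,"wx": 0,"wy": 0,"wz": 0.5,"grip": 0.04},
    {"tx": 0,"ty": 0,"tz": 0,"wx": 0,"wy": 0,"wz": 0.5,"grip": 0.04},
    {"tx": 0,"ty": 0,"tz": 0,"wx": 0,"wy": 0,"wz": 0.5,"grip": 0.04},
    {"tx": 0,"ty": 0,"tz": 0,"wx": 0,"wy": 0,"wz": 0.5,"grip": 0.04},
  ],
)

```text
time_s: 7.6
eef_pos: [0.497, 0.0383, 0.2167]
eef_rot: [[-0.003, -0.048, 0.999], [-0.0, 0.999, 0.048], [-1.0, 0.0, -0.003]]
ft_force: [-6.6, -0.5, 3.5]
gripper_width: 0.0497
```

>>> move_arm(
  series=[
    {"tx": 0,"ty": 0,"tz": 0,"wx": 0,"wy": 0,"wz": 0.5,"grip": 0.04},
    {"tx": 0,"ty": 0,"tz": 0,"wx": 0,"wy": 0,"wz": 0.5,"grip": 0.04},
    {"tx": 0,"ty": 0,"tz": 0,"wx": 0,"wy": 0,"wz": 0.5,"grip": 0.04},
    {"tx": 0,"ty": 0,"tz": 0,"wx": 0,"wy": 0,"wz": 0.5,"grip": 0.04},
    {"tx": 0,"ty": 0,"tz": 0,"wx": 0,"wy": 0,"wz": 0.5,"grip": 0.04},
    {"tx": 0,"ty": 0,"tz": 0,"wx": 0,"wy": 0,"wz": 0.5,"grip": 0.04},
    {"tx": 0,"ty": 0,"tz": 0,"wx": 0,"wy": 0,"wz": 0.5,"grip": 0.04},
    {"tx": 0,"ty": 0,"tz": 0,"wx": 0,"wy": 0,"wz": 0.5,"grip": 0.04},
  ],
)

```text
time_s: 8.4
eef_pos: [0.4964, 0.0381, 0.2165]
eef_rot: [[-0.004, -0.57, 0.822], [-0.0, 0.822, 0.57], [-1.0, 0.002, -0.004]]
ft_force: [-8.3, 0.2, 2.5]
gripper_width: 0.0498
```

Run:
```python
from h import *
s=sense();print(s['joint_pos'],s['eef_pos'],s['ft_force'],s['torque'])
c=imaging.camera("scene");cv2.imwrite("pics/s5.png",cv2.resize(c["color"][130:300,280:460],None,fx=3.5,fy=3.5))
```

```text
[-9.55727187e-01  1.49329870e+01  1.02143163e+02 -2.37505974e-02
  6.31611774e+01 -3.56750282e+01] [0.49641973 0.03812245 0.21647356] [-8.34535366  0.22157348  2.45749238] [-0.13365745  1.58824361 -0.27537851]
```

View pics/s5.png

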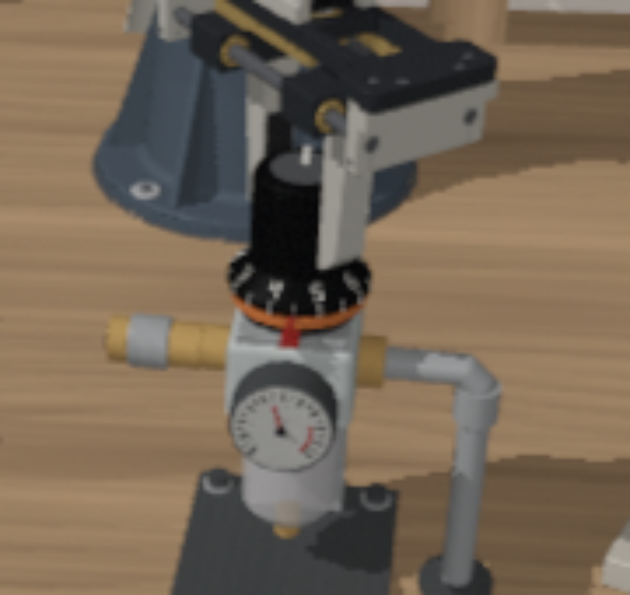

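It now reads about 4.4, with 124° turned. The x load is −8 N, so I'll re-centre −1.2 mm and turn the remaining 56°.

>>> move_arm(
  series=[
    {"tx": -0.0012,"ty": 0,"tz": 0,"wx": 0,"wy": 0,"wz": 0,"grip": 0.04},
    {"tx": 0,"ty": 0,"tz": 0,"wx": 0,"wy": 0,"wz": 0.5,"grip": 0.04},
    {"tx": 0,"ty": 0,"tz": 0,"wx": 0,"wy": 0,"wz": 0.5,"grip": 0.04},
    {"tx": 0,"ty": 0,"tz": 0,"wx": 0,"wy": 0,"wz": 0.5,"grip": 0.04},
    {"tx": 0,"ty": 0,"tz": 0,"wx": 0,"wy": 0,"wz": 0.5,"grip": 0.04},
    {"tx": 0,"ty": 0,"tz": 0,"wx": 0,"wy": 0,"wz": 0.5,"grip": 0.04},
    {"tx": 0,"ty": 0,"tz": 0,"wx": 0,"wy": 0,"wz": 0.5,"grip": 0.04},
    {"tx": 0,"ty": 0,"tz": 0,"wx": 0,"wy": 0,"wz": 0.5,"grip": 0.04},
  ],
)

```text
time_s: 9.25
eef_pos: [0.4959, 0.0377, 0.2165]
eef_rot: [[-0.002, -0.889, 0.458], [-0.001, 0.458, 0.889], [-1.0, 0.002, -0.002]]
ft_force: [-4.8, -4.0, 0.1]
gripper_width: 0.0499
```

>>> move_arm(
  series=[
    {"tx": 0,"ty": 0,"tz": 0,"wx": 0,"wy": 0,"wz": 0.5,"grip": 0.04},
    {"tx": 0,"ty": 0,"tz": 0,"wx": 0,"wy": 0,"wz": 0.5,"grip": 0.04},
    {"tx": 0,"ty": 0,"tz": 0,"wx": 0,"wy": 0,"wz": 0.5,"grip": 0.04},
    {"tx": 0,"ty": 0,"tz": 0,"wx": 0,"wy": 0,"wz": 0.5,"grip": 0.04},
    {"tx": 0,"ty": 0,"tz": 0,"wx": 0,"wy": 0,"wz": 0.5,"grip": 0.04},
    {"tx": 0,"ty": 0,"tz": 0,"wx": 0,"wy": 0,"wz": 0.4,"grip": 0.04},
    {"tx": 0,"ty": 0,"tz": 0,"wx": 0,"wy": 0,"wz": 0,"grip": 0.04},
    {"tx": 0,"ty": 0,"tz": 0,"wx": 0,"wy": 0,"wz": 0,"grip": 0.04},
  ],
)

```text
time_s: 10.05
eef_pos: [0.4958, 0.0372, 0.2165]
eef_rot: [[-0.003, -0.997, 0.073], [-0.002, 0.073, 0.997], [-1.0, 0.003, -0.002]]
ft_force: [-5.8, -6.4, 0.4]
gripper_width: 0.0495
```

Run:
```python
from h import *
s=sense();print(s['joint_pos'],s['eef_pos'],s['ft_force'],s['torque'],np.degrees(np.arctan2(s['eef_rot'][1,2],s['eef_rot'][0,2])))
c=imaging.camera("scene");cv2.imwrite("pics/s6.png",cv2.resize(c["color"][130:300,280:460],None,fx=3.5,fy=3.5))
```

```text
[ -1.0040781   14.8231091  102.2897926   -0.14593817  63.04351171
 -86.73043785] [0.49578059 0.03718771 0.21647474] [-5.75385208 -6.43984667  0.43689439] [-1.35567063  1.05537226  0.11384657] 85.79287313945083
```

View pics/s6.png

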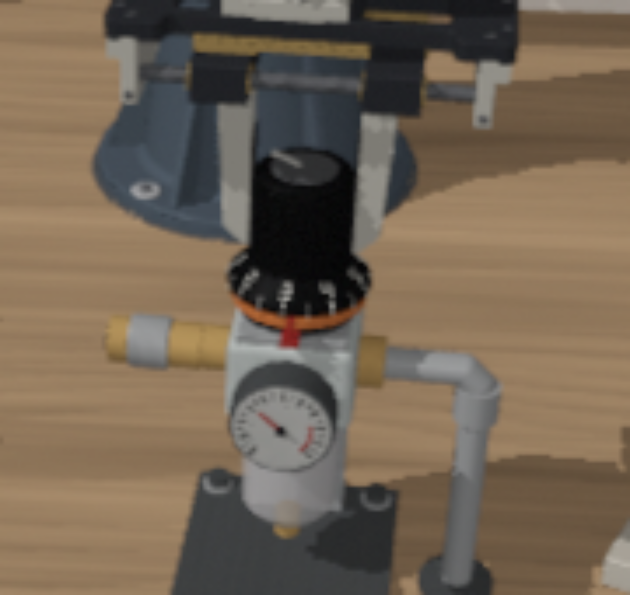

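The 3 stands at the pointer (288,293). The tool has turned 175.2°, so I'll add 4.5°, relieve the side loads and check before pressing down.

>>> move_arm(
  series=[
    {"tx": -0.0008,"ty": -0.001,"tz": 0,"wx": 0,"wy": 0,"wz": 0.3,"grip": 0.04},
    {"tx": 0,"ty": 0,"tz": 0,"wx": 0,"wy": 0,"wz": 0.25,"grip": 0.04},
    {"tx": 0,"ty": 0,"tz": 0,"wx": 0,"wy": 0,"wz": 0,"grip": 0.04},
    {"tx": 0,"ty": 0,"tz": 0,"wx": 0,"wy": 0,"wz": 0,"grip": 0.04},
  ],
)

```text
time_s: 10.5
eef_pos: [0.4956, 0.0369, 0.2165]
eef_rot: [[-0.001, -1.0, -0.002], [-0.001, -0.002, 1.0], [-1.0, 0.001, -0.001]]
ft_force: [-2.8, -3.8, -2.6]
gripper_width: 0.0496
```

>>> move_arm(
  series=[
    {"tx": 0,"ty": 0,"tz": -0.002,"wx": 0,"wy": 0,"wz": 0,"grip": 0.04},
    {"tx": 0,"ty": 0,"tz": -0.001,"wx": 0,"wy": 0,"wz": 0,"grip": 0.04},
    {"tx": 0,"ty": 0,"tz": 0,"wx": 0,"wy": 0,"wz": 0,"grip": 0.04},
  ],
)

```text
time_s: 10.8
eef_pos: [0.4956, 0.037, 0.2136]
eef_rot: [[-0.001, -1.0, -0.003], [-0.001, -0.003, 1.0], [-1.0, 0.001, -0.001]]
ft_force: [-4.6, -2.8, -1.3]
gripper_width: 0.0498
```

Run:
```python
from h import *
s=sense();print(s['eef_pos'],s['ft_force'],s['torque'],np.degrees(np.arctan2(s['eef_rot'][1,2],s['eef_rot'][0,2])))
```

```text
[0.49562931 0.03701321 0.21360983] [-4.56964551 -2.83862798 -1.26799695] [-0.62912181  0.59530143  0.06965766] 90.14378936739378
```

Turned 179.6° with low loads. Pressing it home.

>>> move_arm(
  series=[
    {"tx": 0,"ty": 0,"tz": -0.0015,"wx": 0,"wy": 0,"wz": 0,"grip": 0.04},
    {"tx": 0,"ty": 0,"tz": -0.0015,"wx": 0,"wy": 0,"wz": 0,"grip": 0.04},
    {"tx": 0,"ty": 0,"tz": -0.0012,"wx": 0,"wy": 0,"wz": 0,"grip": 0.04},
    {"tx": 0,"ty": 0,"tz": 0,"wx": 0,"wy": 0,"wz": 0,"grip": 0.04},
    {"tx": 0,"ty": 0,"tz": 0,"wx": 0,"wy": 0,"wz": 0,"grip": 0.04},
  ],
)

```text
time_s: 11.3
eef_pos: [0.4958, 0.037, 0.2099]
eef_rot: [[-0.0, -1.0, -0.003], [-0.001, -0.003, 1.0], [-1.0, 0.0, -0.001]]
ft_force: [-5.0, -4.7, 3.7]
gripper_width: 0.0499
```

Run:
```python
from h import *
s=sense();print(s['eef_pos'],s['ft_force'],s['torque'],np.degrees(np.arctan2(s['eef_rot'][1,2],s['eef_rot'][0,2])))
c=imaging.camera("scene");cv2.imwrite("pics/s7.png",cv2.resize(c["color"][130:300,280:460],None,fx=3.5,fy=3.5))
```

```text
[0.49580755 0.03697123 0.2098887 ] [-4.96958176 -4.74834816  3.65302547] [-0.62210772  0.95808785  0.29702718] 90.16722519264113
```

View pics/s7.png

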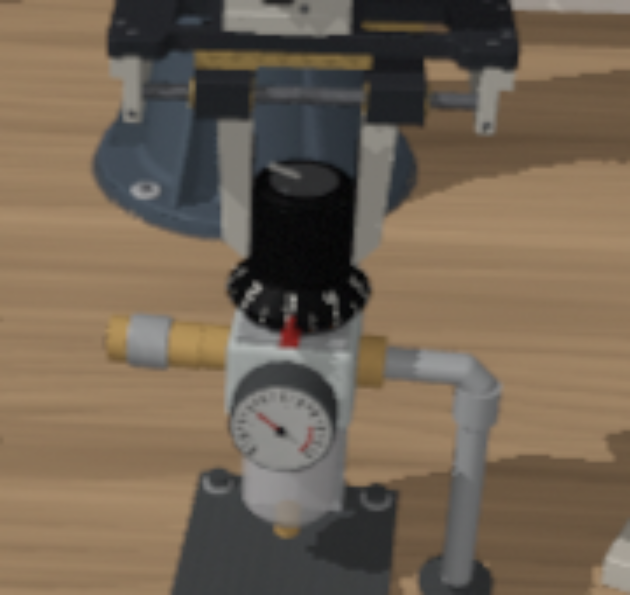

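The orange band is gone and the 3 is at the pointer. I'll press until the force clearly rises, to confirm it has bottomed.

>>> move_arm(
  series=[
    {"tx": 0,"ty": 0,"tz": -0.0008,"wx": 0,"wy": 0,"wz": 0,"grip": 0.04},
    {"tx": 0,"ty": 0,"tz": 0,"wx": 0,"wy": 0,"wz": 0,"grip": 0.04},
    {"tx": 0,"ty": 0,"tz": 0,"wx": 0,"wy": 0,"wz": 0,"grip": 0.04},
  ],
)

```text
time_s: 11.65
eef_pos: [0.4959, 0.037, 0.2096]
eef_rot: [[-0.0, -1.0, -0.003], [-0.001, -0.003, 1.0], [-1.0, 0.0, -0.001]]
ft_force: [-7.2, -4.0, 9.8]
gripper_width: 0.0496
```

>>> move_arm(
  series=[
    {"tx": 0,"ty": 0,"tz": -0.0006,"wx": 0,"wy": 0,"wz": 0,"grip": 0.04},
    {"tx": 0,"ty": 0,"tz": 0,"wx": 0,"wy": 0,"wz": 0,"grip": 0.04},
    {"tx": 0,"ty": 0,"tz": 0,"wx": 0,"wy": 0,"wz": 0,"grip": 0.04},
  ],
)

```text
time_s: 11.95
eef_pos: [0.496, 0.037, 0.2096]
eef_rot: [[0.001, -1.0, -0.003], [-0.001, -0.003, 1.0], [-1.0, -0.001, -0.001]]
ft_force: [-9.4, -4.0, 16.4]
gripper_width: 0.0496
```

It has bottomed: z stays at 0.2096 while the force rises to 16 N. I'll unload, open and retreat straight up.

>>> move_arm(
  series=[
    {"tx": 0,"ty": 0,"tz": 0.001,"wx": 0,"wy": 0,"wz": 0,"grip": 0.04},
    {"tx": 0,"ty": 0,"tz": 0,"wx": 0,"wy": 0,"wz": 0,"grip": 0.055},
    {"tx": 0,"ty": 0,"tz": 0,"wx": 0,"wy": 0,"wz": 0,"grip": 0.07},
    {"tx": 0,"ty": 0,"tz": 0,"wx": 0,"wy": 0,"wz": 0,"grip": 0.093},
    {"tx": 0,"ty": 0,"tz": 0,"wx": 0,"wy": 0,"wz": 0,"grip": 0.093},
    {"tx": 0,"ty": 0,"tz": 0,"wx": 0,"wy": 0,"wz": 0,"grip": 0.093},
    {"tx": 0,"ty": 0,"tz": 0,"wx": 0,"wy": 0,"wz": 0,"grip": 0.093},
  ],
)

```text
time_s: 12.65
eef_pos: [0.4961, 0.0373, 0.209]
eef_rot: [[0.0, -1.0, -0.003], [0.0, -0.003, 1.0], [-1.0, -0.0, 0.0]]
ft_force: [-0.3, -0.8, -0.4]
gripper_width: 0.0899
```

>>> move_arm(
  series=[
    {"tx": 0,"ty": 0,"tz": 0.01,"wx": 0,"wy": 0,"wz": 0,"grip": 0.093},
    {"tx": 0,"ty": 0,"tz": 0.02,"wx": 0,"wy": 0,"wz": 0,"grip": 0.093},
    {"tx": 0,"ty": 0,"tz": 0.03,"wx": 0,"wy": 0,"wz": 0,"grip": 0.093},
    {"tx": 0,"ty": 0,"tz": 0.03,"wx": 0,"wy": 0,"wz": 0,"grip": 0.093},
    {"tx": -0.02,"ty": 0,"tz": 0.02,"wx": 0,"wy": 0,"wz": 0,"grip": 0.093},
    {"tx": -0.02,"ty": 0,"tz": 0,"wx": 0,"wy": 0,"wz": 0,"grip": 0.093},
    {"tx": 0,"ty": 0,"tz": 0,"wx": 0,"wy": 0,"wz": 0,"grip": 0.093},
    {"tx": 0,"ty": 0,"tz": 0,"wx": 0,"wy": 0,"wz": 0,"grip": 0.093},
  ],
)

```text
time_s: 13.45
eef_pos: [0.4563, 0.0372, 0.3195]
eef_rot: [[0.001, -1.0, -0.003], [-0.0, -0.003, 1.0], [-1.0, -0.001, -0.0]]
ft_force: [0.0, 0.4, -0.1]
gripper_width: 0.0929
```

Run:
```python
from h import *
s=sense();print(s['time_s'],s['eef_pos'],s['ft_force'],s['gripper_width'])
c=imaging.camera("scene");im=c["color"]
a=cv2.resize(im[150:300,300:440],None,fx=4,fy=4)
o=cv2.imread("pics/scene0.png");b=cv2.resize(o[150:300,300:440],None,fx=4,fy=4)
cv2.imwrite("pics/s8.png",cv2.resize(np.hstack([a,b]),(800,429)))
d=cv2.absdiff(im,o).max(2)
for n,(x0,x1,y0,y1) in dict(mallet=(150,215,200,285),hammer=(228,275,230,305),maq=(445,515,225,310)).items(): print(n,(d[y0:y1,x0:x1]>40).sum())
```

```text
13.45 [0.45633734 0.03724123 0.31949337] [ 0.03924354  0.4026145  -0.06745511] 0.09285171788398457
mallet 0
hammer 0
maq 241
```

View pics/s8.png

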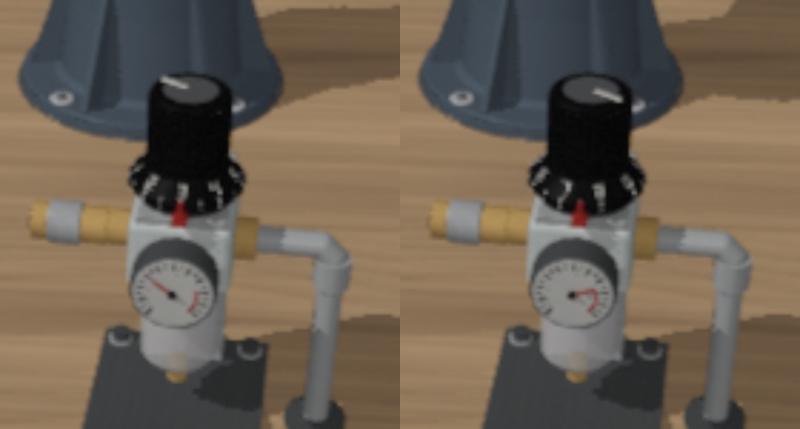

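The sleeve looks to be home: its top edge is at the same row as at the start, there's no band, and the line is reversed by 180°. The carving region shows some pixel differences, which could be shadow, so I'll look.

Run:
```python
from h import *
im=imaging.camera("scene")["color"];o=cv2.imread("pics/scene0.png")
k=lambda i:cv2.resize(i[215:320,430:530],None,fx=4,fy=4)
cv2.imwrite("pics/m.png",np.hstack([k(im),k(o)]))
```

```text
(no output)
```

View pics/m.png

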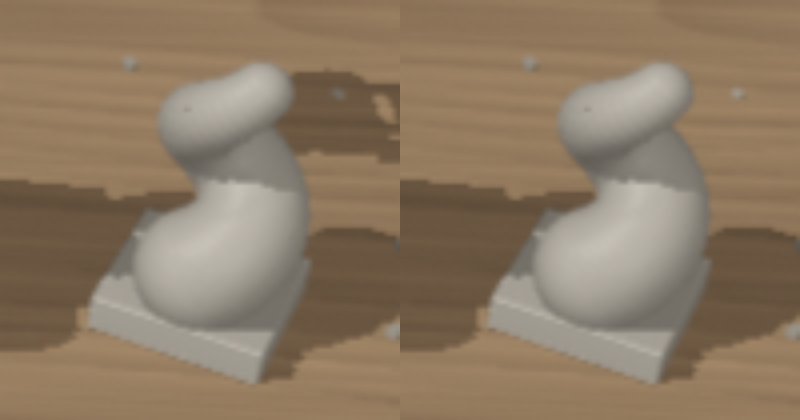

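The carving hasn't moved: its outline is identical in both pictures, and only the arm's shadow behind it differs. Handing in.

```bash
python3 -c "
from workcell import arm
print(arm.sign_off())"
```

```text
the job is handed in; nothing more can be done
None
```

The regulator is set to 3 bar: the sleeve stands at 3, is pushed home and released, and the job is handed in. No verdict was reported.

I gripped the sleeve at 25 N and lifted it about 7 mm until the orange band showed. Then I turned it 180° anticlockwise, from 7.5 to 3, and pressed it down until it bottomed. After that I opened the fingers and backed off upward.

**Last checks:**
- **Setting:** the 3 is at the red pointer, the white line is reversed 180° from the start, and the gauge needle has followed.
- **Locked:** no orange band shows, and the sleeve's top is level with where it was at the start. Pressing home, the tool stopped at 0.2096 m while the push rose to about 16 N. The tool stood at 0.2098 m when I first gripped the locked sleeve.
- **Clear of the arm:** the tool is about 7 cm above the sleeve, and the force reading is near zero.
- **Surroundings:** the mallet and hammer show no change in the scene camera picture. The carving area did show pixel differences, but a closer look found only the arm's shadow, with the outline unchanged.
- **Disagreement:** the sleeve axis I measured at (0.498, 0.036) was about 2 mm off where the gripped tool settled, near (0.496, 0.037). It caused side loads of up to about 10 N during the turn, which I relieved by re-centring.
- **Time:** the job took about 13.5 s of the 64 s allowed.

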